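Snap three sample bottles into numbered spring clips, in order

ROBOT

A 7-joint arm with a two-finger parallel gripper is mounted at the origin on a cart in front of the work surface, level with it; the furniture and walls round the work are solid. World frame = base frame: x ahead of the robot, y to its left, z up, the work surface at z = 0. Lengths are in mm, angles in rad, forces in N, time in s.
With the tool pointing down it reaches from about 425 to 1025 mm from the base axis. Payload 9.4 kg.
Tool frame: the origin (TCP) lies at the very end of the fingers, on their centre line; the grasp point (between the pads) lies 19 mm behind it; z points along the fingers, y is the line along which they close (so a half turn about z gives the same grasp; the last joint's range is limited). The gripper opens to 85 mm and grips with 20 to 120 N. Pads are 22 mm wide; open, the fingers measure 114 mm over their backs; the gripper's body (76 mm by 85 mm) begins 54 mm behind the grasp point. The pads swing forward as they close: fully open they stand 13 mm farther back than shut.
Start: joints at [1.064, 0.599, -0.003, 1.599, 0.002, 0.943, -0.08], TCP at [302.09, -659.064, 231.275] pointing down, gripper open.
Joint ranges: [-2.57, 2.57], [-0.35, 1.97], [-1.29, 1.29], [0.11, 2.56], [-1.05, 4.19], [0.11, 1.86], [-2.63, 2.63]. Speed limits (rad/s): [2.22, 2.22, 3.01, 3.01, 3.14, 3.14, 3.14].

INTERFACE

Orientations are given as a unit quaternion [x, y, z, w].
In Python, from bench import get_obs, grab_frame, calibration, finish_job, recognise, pinpoint gives the robot as it stands. The module is installed in compiled form; this text tells all that it offers.
- The arm moves only by the tool drive_tool, never from a script. Its argument "moves" is one flat list of numbers, 7 for each row, row after row: the shift along the tool's x, y, z in mm, then the turn, a rotation vector about the tool's x, y, z in degrees, then the finger opening in mm, from 0 to 85.4. In form: [dx, dy, dz, wx, wy, wz, fingers, dx, dy, dz, wx, wy, wz, fingers, ...]. A call has 1 to 5 rows; each row shifts and turns the commanded pose from where the row before left it, along the tool's axes as they then stand; what a row does not reach is not made up. A row lasts 1/10 s, in which the tool goes at most 50 mm and 8.59 degrees, less where a joint would pass 70% of its speed; a pose out of reach is approached as far as the arm can. A call with a gripper value outside its range is refused whole. The fingers move at their own pace and stop on an object; "force" is the grip in N (left out, the last holds). Time passes only in rows, so rows that do not move let the fingers close. It gives the time, the measured TCP pose, the force, the opening and the grip force at its end, in the units of the state.
- get_obs(): the state, without advancing time (a new reading comes with each control period).
- grab_frame(name): name is "side" or "top"; returns the picture (384x512x3 uint8, red, green, blue); there is no depth.
- calibration(name): a dict with "intrinsics" (3x3 intrinsics, pixels), "eye" and "rotation" of the camera in the world. Camera axes: x right, y down, z forward; pixel columns grow to the right and rows downward; lengths in mm; the calibration is good to about 2 mm. A picture is of the moment at which its call begins. calibration takes no time and is no camera call.
- finish_job(): hands the job in; it is judged then, once.
Trained networks look in the newest picture that a camera, given by its name, has taken for a name from the list of things; names that differ only in an ending like _2 or _b are one class to them, and where a whole thing is asked for, a point or a joint stands for the part that bears it (a point fixed in the world has none). Each returns a list of dicts, best first, with "p" (0 to 1); they miss things now and then, are a little off and sometimes report something else, mostly with a low value. They report only what shows in the picture. A call takes as long as a camera call. They do not tell look-alikes from the thing itself.
- recognise(camera, target): "bbox" ([centre column, centre row, width, height] as shares, 0 to 1, of the picture: columns of its width, rows of its height, round what is visible of it).
- pinpoint(camera, target): "position" ([column, row] as shares, 0 to 1, of the picture: columns of its width, rows of its height: a listed point, or the origin of a listed thing).
The state is a dict: "time": time; "qpos": joint angles; "joint_velocities": joint speeds; "joint_torque": joint torques, N m; "tool_pos": TCP position; "eef_rot": TCP orientation; "contact_force": force on the tool from outside, world axes, zero at the start; "wrist_torque": the same for the moment, N m; "finger_gap": finger opening in mm; "finger_force": force on a finger pad.
Only numpy, scipy, OpenCV 4.12 (cv2) and the standard library are available. Lean on these libraries where they do the work, as an engineer would, in place of code of your own. Each camera call takes 0.05 s, during which the arm holds its last target. There are 200 camera calls.

TASK

Put the three clear sample bottles with black caps upright into the three spring clips on the rail, one in each, filling the clips in the order of their raised dots: one, then two, then three, and letting go of each before the next is filled. Push each bottle in from the mouth, through the sprung jaws and fully home against the rest behind it; how deep that is differs from clip to clip, so feel for it and push gently, never with more than 25 N: they are glass. Keep the bottles upright throughout, and leave the other things on the table where they are.

Things in the scene. Friction and masses are not known exactly. Their poses are not given: they have to be found in the camera images.
- rail: low aluminium rail behind three spring clips 125 mm apart (their order varies). Each clip has a steel head with two sprung jaws, 16 to 32 mm above the table (no part over 43 mm), set by someone along x and clamped (holds 80 N): the depth differs per clip. The bottle, upright on the table (no floor in the clip), is pushed along the clip's +x until the jaws close behind it. Same axes as the clips
- bottle_a_mid (a point): clear, square-shouldered glass sample bottle with a black cap, standing; any of the three will do for any clip. Body a cylinder 50 mm in diameter from the foot to 75 mm up, cap/neck 29 mm in diameter from there to 102 mm, about 0.17 to 0.34 kg. This point is on its axis half-way up, 51 mm above its foot; z runs up to the cap
- bottle_b_mid (a point): clear, square-shouldered glass sample bottle with a black cap, standing; any of the three will do for any clip. Body a cylinder 50 mm in diameter from the foot to 75 mm up, cap/neck 29 mm in diameter from there to 102 mm, about 0.17 to 0.34 kg. This point is on its axis half-way up, 51 mm above its foot; z runs up to the cap
- bottle_c_mid (a point): clear, square-shouldered glass sample bottle with a black cap, standing; any of the three will do for any clip. Body a cylinder 50 mm in diameter from the foot to 75 mm up, cap/neck 29 mm in diameter from there to 102 mm, about 0.17 to 0.34 kg. This point is on its axis half-way up, 51 mm above its foot; z runs up to the cap
- clip_1: spring clip 1: ONE raised dot (10 mm across) on its grey base block (30 mm high, x = +54 to +104 mm). Origin at table height; x points from the mouth into the clip (away from the robot), z up. A fully seated bottle's centre has y = 0 and x anywhere from -15 to +17 mm, not measured: see rail. Jaws: see clip_2.
- clip_1_rest (a joint): travel of the sprung rubber rest of clip 1, m: 0 when the clip is empty, grows along the clip's x as a bottle presses it (at most 2.5 N), 0.006 at its solid stop (abrupt: come on slowly, about 30 mm/s). A bottle let go after reaching the stop stays between about 0.003 and 0.006
- clip_2: spring clip 2: TWO raised dots (10 mm across) on its grey base block (30 mm high, x = +54 to +104 mm). Origin at table height; x points from the mouth into the clip (away from the robot), z up. A fully seated bottle's centre has y = 0 and x anywhere from -15 to +17 mm, not measured: see rail. Of each clip two 8 mm jaw rollers, 40 mm clear apart and 17 mm to the mouth side of the seated centre, give way at 5 to 10 N.
- clip_2_rest (a joint): travel of the sprung rubber rest of clip 2, m: 0 when the clip is empty, grows along the clip's x as a bottle presses it (at most 2.5 N), 0.006 at its solid stop (abrupt: come on slowly, about 30 mm/s). A bottle let go after reaching the stop stays between about 0.003 and 0.006
- clip_3: spring clip 3: THREE raised dots (10 mm across) on its grey base block (30 mm high, x = +54 to +104 mm). Origin at table height; x points from the mouth into the clip (away from the robot), z up. A fully seated bottle's centre has y = 0 and x anywhere from -15 to +17 mm, not measured: see rail. Jaws: see clip_2.
- clip_3_rest (a joint): travel of the sprung rubber rest of clip 3, m: 0 when the clip is empty, grows along the clip's x as a bottle presses it (at most 2.5 N), 0.006 at its solid stop (abrupt: come on slowly, about 30 mm/s). A bottle let go after reaching the stop stays between about 0.003 and 0.006
- notebook: purple notebook, 148x109x14 mm, lying on the table; bystander, origin under its centre
- masking_tape: roll of masking tape, 98 mm across, 25 mm high, lying on the table; bystander, origin under its centre
- scissors: scissors with red handles, 87x199x9 mm, lying on the table; bystander, origin under the centre
- bottle_a: the same bottle as point bottle_a_mid; origin at the centre of its foot
- bottle_b: the same bottle as point bottle_b_mid; origin at the centre of its foot
- bottle_c: the same bottle as point bottle_c_mid; origin at the centre of its foot
Things that resemble listed ones, but are neither listed nor needed, are in the scene too. Leave any purple look-alike of the bottle_a alone.

How it is judged:
By the outcome, as a careful person would: the job done as asked, in the order asked, and still so for the second after the job is handed in, with the robot touching nothing.
It also fails if it takes over 69 s, if anything falls off the work surface, if the arm or the gripper's body presses on something with over 40 N, if the wrist force passes 120 N, or if a joint passes its speed limit or range.

## Working session

There is one attempt and no reset: what is moved stays moved. The work goes in short steps, Python scripts to look and compute and a tool call to move; the robot and the scene stay as the last step left them, time stands still between calls to the robot, and variables do not carry over. Pictures are saved under pics/ and viewed, at most 10 in all, crops included, and the job is handed in when it is done.

Besides the shell and the picture viewer there is one more tool, called after "Request:" in YAML: its name, and indented under it one key for each argument. drive_tool: Moves the arm, as the interface text tells. Its arguments: {"type":"object","properties":{"moves":{"type":"array"},"force":{"type":"number"}},"required":["moves"]}

```bash
mkdir -p pics
cat > h.py <<'E'
import numpy as np, cv2
from bench import *
def ray(cam,u,v,z):
    c=calibration(cam);K=np.array(c["intrinsics"]);R=np.array(c["rotation"]);e=np.array(c["eye"])
    d=R@np.linalg.inv(K)@np.array([u,v,1]);return e+d*(z-e[2])/d[2]
def proj(cam,p):
    c=calibration(cam);K=np.array(c["intrinsics"]);R=np.array(c["rotation"]);e=np.array(c["eye"])
    q=K@(R.T@(np.array(p)-e));return q[:2]/q[2]
E
python3 - <<'E'
from h import *
for c in("top","side"):
    im=grab_frame(c);cv2.imwrite(f"pics/{c}0.png",cv2.resize(im[:,:,::-1],(800,600)))
    k=calibration(c);print(c,np.round(k["eye"]),np.round(k["rotation"],2).tolist(),np.round(k["intrinsics"]).tolist())
    for n,z in(("bottle_a_mid",51),("clip_1",0),("clip_2",0),("clip_3",0),("rail",0)):
        for d in pinpoint(c,n):
            u,v=d["position"][0]*512,d["position"][1]*384
            print(c,n,round(d["p"],2),round(u),round(v),np.round(ray(c,u,v,z)[:2]))
print(get_obs())
E
```

```text
top [ 220.  -15. 1574.] [-0.7, 0.71, -0.06, 0.06] [[421.0, 0.0, 250.0], [0.0, 421.0, 194.0], [0.0, 0.0, 1.0]]Traceback (most recent call last):
  File "<stdin>", line 8, in <module>
  File "h.py", line 5, in ray
    d=R@np.linalg.inv(K)@np.array([u,v,1]);return e+d*(z-e[2])/d[2]
      ~^~~~~~~~~~~~~~~~~
ValueError: matmul: Input operand 1 has a mismatch in its core dimension 0, with gufunc signature (n?,k),(k,m?)->(n?,m?) (size 3 is different from 4)
```

```bash
sed -i 's/R=np.array(c\["rotation"\])/R=Rot.from_quat(c["rotation"]).as_matrix()/; 1a from scipy.spatial.transform import Rotation as Rot' h.py
python3 - <<'E'
from h import *
for c in("top","side"):
    im=grab_frame(c);cv2.imwrite(f"pics/{c}0.png",cv2.resize(im[:,:,::-1],(800,600)))
    k=calibration(c);print(c,np.round(k["eye"]),np.round(Rot.from_quat(k["rotation"]).as_matrix(),2).tolist(),np.round(k["intrinsics"]).tolist())
    for n,z in(("bottle_a_mid",51),("clip_1",0),("rail",0)):
        for d in pinpoint(c,n):
            u,v=d["position"][0]*512,d["position"][1]*384
            print(c,n,round(d["p"],2),round(u),round(v),np.round(ray(c,u,v,z)[:2]))
o=get_obs();print(o, proj("top",o["tool_pos"]),proj("side",o["tool_pos"]))
E
```

```text
top [ 220.  -15. 1574.] [[-0.02, -0.99, 0.17], [-1.0, 0.02, -0.01], [0.01, -0.17, -0.99]] [[421.0, 0.0, 250.0], [0.0, 421.0, 194.0], [0.0, 0.0, 1.0]]
top bottle_a_mid 0.61 174 175 [555. 251.]
top bottle_a_mid 0.59 150 216 [406. 337.]
top bottle_a_mid 0.48 216 218 [390.  98.]
top bottle_a_mid 0.4 296 176 [ 539. -199.]
top clip_1 0.76 294 177 [ 549. -199.]
top clip_1 0.6 230 183 [530.  45.]
top clip_1 0.57 261 184 [524. -71.]
side [ -3. 883. 968.] [[-0.89, -0.3, 0.35], [-0.46, 0.58, -0.67], [-0.0, -0.76, -0.65]] [[437.0, 0.0, 254.0], [0.0, 437.0, 192.0], [0.0, 0.0, 1.0]]
side bottle_a_mid 0.97 259 235 [380. 104.]
side bottle_a_mid 0.84 179 245 [563. 241.]
side bottle_a_mid 0.71 208 293 [405. 344.]
side clip_1 0.78 257 168 [ 557. -229.]
side clip_1 0.75 226 219 [526.  46.]
side clip_1 0.36 311 158 [ 405. -377.]
{'time': 0.5, 'qpos': array([ 1.0642876 ,  0.59933036, -0.00248876,  1.59945903,  0.00179316,
        0.94287188, -0.07980124]), 'joint_velocities': array([-3.27857612e-04,  3.47872503e-04, -5.15576511e-05, -4.56653353e-04,
        4.79500810e-04, -4.20653771e-05,  3.04864139e-04]), 'joint_torque': array([-1.39086835e-03, -7.75556588e+01,  1.56225991e+00, -2.58174580e+01,
        1.24028750e-02,  2.71523131e-03,  2.14374029e-05]), 'tool_pos': array([ 302.08075185, -659.03909682,  231.23181817]), 'eef_rot': array([ 9.76996016e-01,  2.13257551e-01, -3.22146901e-05, -2.49476643e-05]), 'contact_force': array([-0.60129436,  0.14364494,  0.48442887]), 'wrist_torque': array([ 0.00796179, -0.09150866,  0.07099596]), 'finger_force': 0.0, 'finger_gap': 85.4232743624446} [448.87641682 234.18760501] [370.53543196  74.83195791]
```

View pics/top0.png

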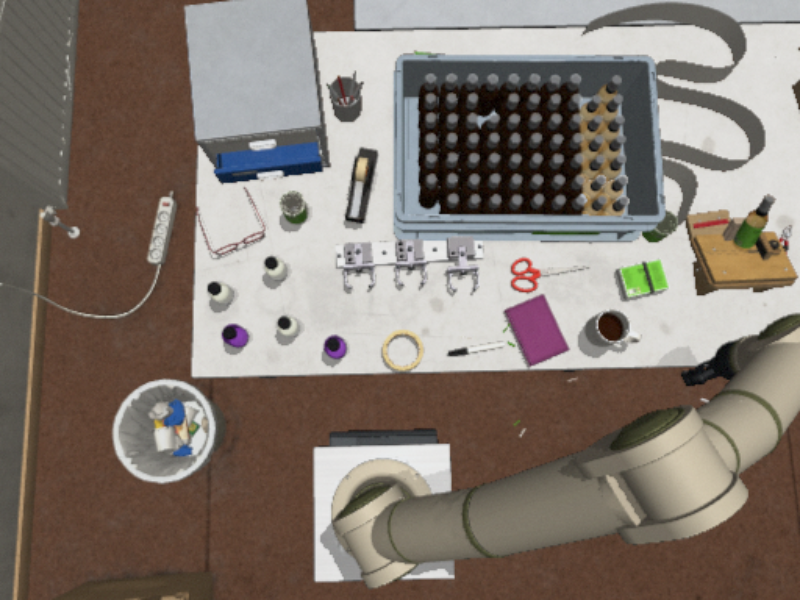

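View pics/side0.png

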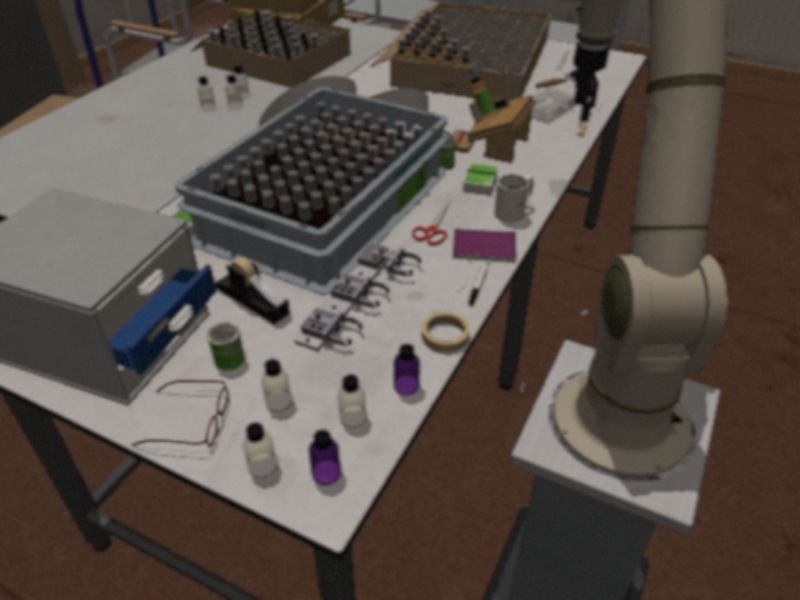

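Top view: clear bottles at about (220,292), (275,268), (288,326) in the 800-px view; purple look-alikes at (235,336), (335,347); clips at (357,265), (410,262), (462,265). Candidates that could be confused: those 2 purple ones, the green-filled jar (293,208), and far small bottles in the side view (205,92). I choose the three clear ones. Close crops next.

Run:
```python
from h import *
t=grab_frame("top")[:,:,::-1];s=grab_frame("side")[:,:,::-1]
a=cv2.resize(t[145:195,208:318],None,fx=7,fy=7,interpolation=cv2.INTER_CUBIC)
b=cv2.resize(s[145:235,180:280],None,fx=6,fy=6,interpolation=cv2.INTER_CUBIC)
cv2.imwrite("pics/a.png",a)
cv2.imwrite("pics/b.png",b)
c=cv2.resize(t[160:232,125:225],None,fx=8,fy=8,interpolation=cv2.INTER_CUBIC);cv2.imwrite("pics/c.png",c)
```

```text
(no output)
```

View pics/a.png

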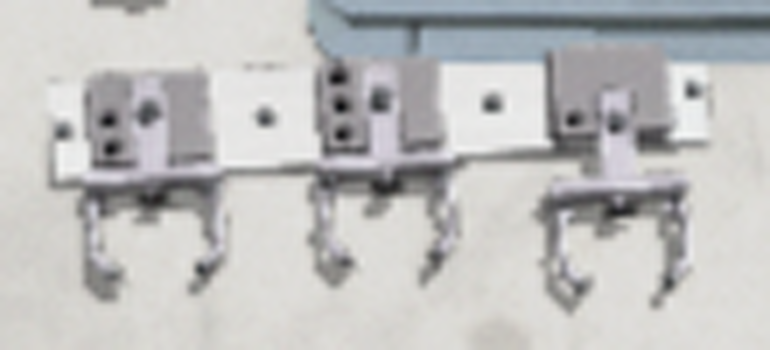

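View pics/b.png

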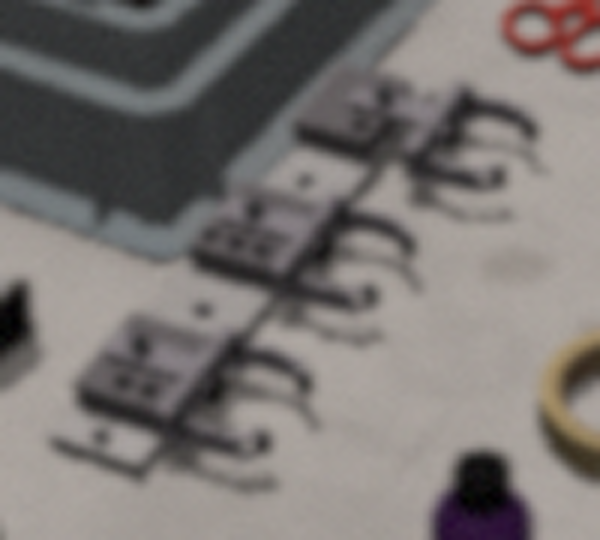

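View pics/c.png

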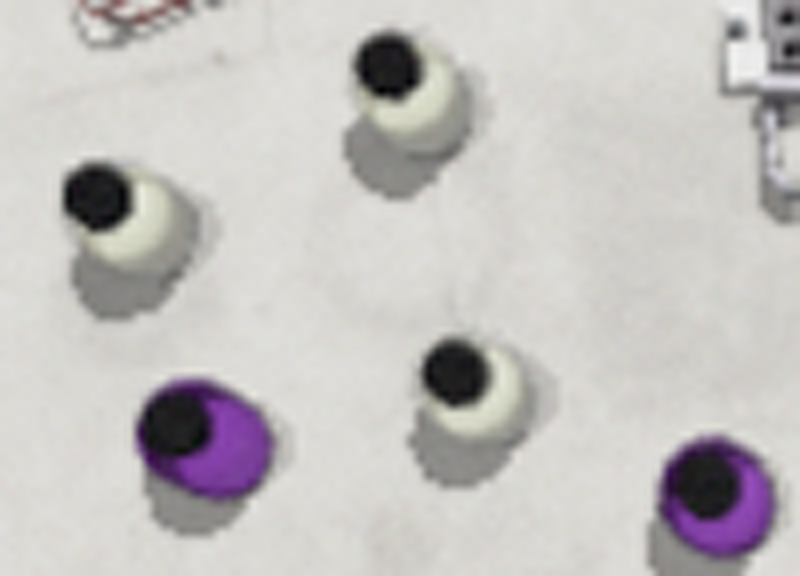

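Crop: left clip two dots, middle clip three dots, right clip one dot. The clear bottles are the three with pale bodies; caps at full-picture pixels (173.5,168), (137,184.5), (182,206.5).

Run:
```python
from h import *
f=lambda p,z:np.round(ray("top",208+p[0]/7,145+p[1]/7,z)[:2],1)
print("back edge L,R; roller tips l,r; head bar")
for n,l,r,a,b in((2,(86,72),(210,72),(110,275),(205,270)),(3,(318,58),(440,57),(340,265),(433,258)),(1,(550,48),(667,44),(578,290),(667,285))):
    print(n,f(l,30),f(r,30),f(a,28),f(b,28))
for s in((65,130),(266,117),(492,102),(692,90)):print("screw",f(s,5))
for s in((148,112),(380,100),(617,121)):print("stem",f(s,35))
for u,v in((173.5,168.2),(137.1,184.5),(182,206.5)):print("cap",np.round(ray("top",u,v,102)[:2],1))
t=cv2.cvtColor(grab_frame("top"),cv2.COLOR_RGB2GRAY)
# side caps
s=grab_frame("side");m=(s.max(2)<45).astype(np.uint8)
n,_,st,ce=cv2.connectedComponentsWithStats(m)
for i in range(1,n):
    if 40<st[i,4]<400: print(st[i],ce[i].round(1),np.round(ray("side",*ce[i],92)[:2],1))
m=(grab_frame("top").max(2)<45).astype(np.uint8)
n,_,st,ce=cv2.connectedComponentsWithStats(m)
for i in range(1,n):
    if 25<st[i,4]<100 and ce[i][0]<230 and 150<ce[i][1]<240: print("top",st[i],ce[i].round(1),np.round(ray("top",*ce[i],100)[:2],1))
```

```text
back edge L,R; roller tips l,r; head bar
2 [631.   79.8] [629.5  12.9] [519.5  68.3] [521.2  17.6]
3 [636.1 -45.6] [ 635.2 -111.6] [522.3 -54.6] [ 525.  -104.5]
1 [ 638.9 -171.2] [ 639.8 -234.7] [ 505.9 -181.4] [ 507.6 -229.1]
screw [605.2  93.1]
screw [610.2 -16.9]
screw [ 615.9 -140.8]
screw [ 620.3 -250.8]
stem [606.8  46.4]
stem [610.7 -78.3]
stem [ 596.4 -205.2]
cap [567.8 243.3]
cap [511.2 372.1]
cap [428.7 212.3]
[ 49   0  17  55 227] [56.6 28.3] [2016.3 -724.5]
[95  0  7 17 54] [98.1  7.7] [ 2046.5 -1078.5]
[163   7  10  28 108] [167.   21.1] [ 1550.7 -1082.9]
[151  11   8  21  75] [154.3  21.2] [ 1612.3 -1049.6]
[176  11  11  28 125] [181.   23.6] [ 1459.8 -1087.3]
[192  21  10  12  45] [195.4  26.6] [ 1364.7 -1084.9]
[414  51  16  10  83] [420.1  54.2] [  208.6 -1272.8]
[ 84 209  29  30 348] [ 95.9 223.3] [793.8 309.6]
[255 221  10  11  76] [259.8 226.1] [376.7 108.7]
[171 231   8   9  63] [174.3 235. ] [570.5 246.4]
[220 241   9   9  68] [223.8 245.2] [430.7 216.6]
[377 243  56  22 171] [402.  258.2] [-4.8 44.7]
[159 271   9  11  81] [162.8 276.5] [513.7 376.8]
[200 276  13  13 112] [206.  282.1] [408.5 342.3]
top [170 165   7   7  39] [173. 168.] [569.  245.4]
top [133 181   8   7  44] [136.6 184.2] [512.5 374.3]
top [178 203   7   7  37] [181.1 206.3] [429.8 215.7]
top [143 209   8   8  49] [146.4 212.8] [409.4 337.8]
top [210 217   7   7  40] [212.8 220. ] [378.5 104.4]
```

Request:
drive_tool:
  moves: [36,-19,0,0,0,-8.5,85,39,-13.5,0,0,0,-8.5,85,40,-8,0,0,0,-8.5,85,41,-2,0,0,0,-8.5,85,41,4.5,0,0,0,-8.5,85]
  force: 40

```text
time: 1.25
tool_pos: [427.4, -495.0, 231.5]
eef_rot: [0.832, 0.555, -0.0, 0.0]
contact_force: [0.3, -0.3, -0.0]
finger_gap: 85.1
finger_force: 0.0
```

Request:
drive_tool:
  moves: [40,10.5,0,0,0,-8.5,85,38,16,0,0,0,-8.5,85,35,21.5,0,0,0,-8.5,85,50,0,0,0,0,0,85,50,0,0,0,0,0,85]

```text
time: 1.75
tool_pos: [497.7, -296.4, 231.0]
eef_rot: [0.691, 0.723, 0.0, 0.0]
contact_force: [1.7, 0.8, 1.0]
finger_gap: 85.0
finger_force: 0.0
```

Request:
drive_tool:
  moves: [50,0,5,0,0,0,85,50,0,5,0,0,0,85,50,0,5,0,0,0,85,50,-5,5,0,0,0,85,50,-5,5,0,0,0,85]

```text
time: 2.25
tool_pos: [475.7, -48.8, 206.5]
eef_rot: [0.691, 0.723, 0.0, 0.0]
contact_force: [1.2, 0.2, 0.4]
finger_gap: 84.8
finger_force: 0.0
```

Request:
drive_tool:
  moves: [50,-8,5,0,0,0,85,50,-8,5,0,0,0,85,50,-8,5,0,0,0,85,50,-8,5,0,0,0,85,50,-4,5,0,0,0,85]

```text
time: 2.75
tool_pos: [428.6, 195.5, 181.9]
eef_rot: [0.691, 0.723, 0.0, 0.0]
contact_force: [1.3, -0.2, -0.2]
finger_gap: 84.8
finger_force: 0.0
```

Request:
drive_tool:
  moves: [13,0,5,0,0,0,85,0,0,0,0,0,0,85,0,0,0,0,0,0,85]

```text
time: 3.05
tool_pos: [428.6, 206.2, 176.8]
eef_rot: [0.691, 0.723, -0.0, 0.0]
contact_force: [0.0, -0.0, 0.3]
finger_gap: 84.6
finger_force: 0.0
```

Request:
drive_tool:
  moves: [9,2,20,0,0,0,85,0,0,40,0,0,0,85,0,0,40,0,0,0,85,0,0,30,0,0,0,85,0,0,0,0,0,0,85]

```text
time: 3.55
tool_pos: [429.3, 213.4, 44.3]
eef_rot: [0.691, 0.723, -0.003, -0.0]
contact_force: [0.1, -0.6, 0.9]
finger_gap: 84.7
finger_force: 0.0
```

Request:
drive_tool:
  moves: [0,0,0,0,0,0,40,0,0,0,0,0,0,40,0,0,0,0,0,0,40,0,0,0,0,0,0,40,0,0,0,0,0,0,40]

```text
time: 4.05
tool_pos: [431.3, 215.7, 48.7]
eef_rot: [0.691, 0.723, 0.001, 0.001]
contact_force: [0.5, -0.9, 6.6]
finger_gap: 48.8
finger_force: 40.2
```

Request:
drive_tool:
  moves: [0,0,-25,0,0,0,40,0,0,-40,0,0,0,40,-20,5,0,0,0,0,40,-35,6,0,0,0,0,40,-40,0,0,0,0,0,40]

```text
time: 4.55
tool_pos: [447.1, 121.2, 113.6]
eef_rot: [0.69, 0.724, 0.002, 0.001]
contact_force: [0.5, -1.5, -2.3]
finger_gap: 49.1
finger_force: 43.5
```

Request:
drive_tool:
  moves: [-45,0,0,0,0,0,40,-45,0,0,0,0,0,40,-45,0,0,0,0,0,40,-45,0,0,0,0,0,40,-45,0,0,0,0,0,40]

```text
time: 5.05
tool_pos: [455.9, -105.7, 113.2]
eef_rot: [0.691, 0.723, 0.0, 0.001]
contact_force: [1.2, 0.1, -4.0]
finger_gap: 48.8
finger_force: 43.5
```

Request:
drive_tool:
  moves: [-45,0,0,0,0,0,40,-40,0,0,0,0,0,40,-20,0,0,0,0,0,40,0,0,0,0,0,0,40,0,0,0,0,0,0,40]

```text
time: 5.55
tool_pos: [460.5, -208.7, 112.8]
eef_rot: [0.691, 0.723, 0.0, 0.001]
contact_force: [-0.1, 0.2, -2.4]
finger_gap: 48.6
finger_force: 43.5
```

Run:
```python
from h import *
t=grab_frame("top");s=grab_frame("side")
o=get_obs();print(o["tool_pos"],o["finger_gap"],o["contact_force"])
a=cv2.resize(t[145:235,230:330,::-1],(400,360),interpolation=cv2.INTER_CUBIC)
b=cv2.resize(s[125:215,240:340,::-1],(400,360),interpolation=cv2.INTER_CUBIC)
cv2.imwrite("pics/d.png",np.hstack([a,b]))
```

```text
[ 460.76104533 -207.34840857  112.50900898] 48.63838355042606 [-0.13250419  0.34682723 -2.03741596]
```

View pics/d.png

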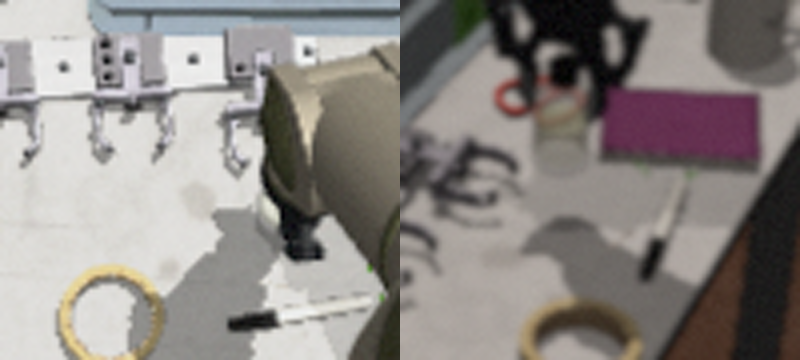

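Run:
```python
from h import *
print(ray("side",281.25,142.5,152), proj("side",[460.8,-207.3,152]),proj("side",[460.8,-207.3,64]))
# side view jaw tips of clip 1 (pics/b: 6x, origin 180,145)
for p in((535,135),(490,178)):print(ray("side",180+p[0]/6,145+p[1]/6,28))
for p in((412,250),(370,295)):print(ray("side",180+p[0]/6,145+p[1]/6,28))
for p in((308,390),(262,440)):print(ray("side",180+p[0]/6,145+p[1]/6,28))
```

```text
[ 459.62327515 -212.56721386  152.        ] [280.25309442 143.22530565] [279.25854393 164.66837619]
[ 503.95668179 -219.78518602   28.        ]
[ 509.51280557 -171.85910323   28.        ]
[519.64827562 -95.04813416  28.        ]
[522.39401394 -51.16257977  28.        ]
[515.46306026  29.71064745  28.        ]
[518.11484851  72.85517844  28.        ]
```

Request:
drive_tool:
  moves: [-1,0,20,0,0,0,40,0,0,25,0,0,0,40,0,0,12,0,0,0,40,0,0,3,0,0,0,40,0,0,0,0,0,0,40]

```text
time: 6.15
tool_pos: [461.0, -208.5, 51.9]
eef_rot: [0.69, 0.724, -0.0, -0.0]
contact_force: [0.5, -0.0, -2.0]
finger_gap: 49.0
finger_force: 43.3
```

Request:
drive_tool:
  moves: [0,8,1.5,0,0,0,40,0,8,0,0,0,0,40,0,4,0,0,0,0,40,0,3,0,0,0,0,40,0,3,0,0,0,0,40]

```text
time: 6.65
tool_pos: [487.0, -208.2, 50.5]
eef_rot: [0.691, 0.723, -0.0, 0.0]
contact_force: [-0.3, -0.8, -3.0]
finger_gap: 48.7
finger_force: 43.3
```

Request:
drive_tool:
  moves: [0,3,0,0,0,0,40,0,3,0,0,0,0,40]

```text
time: 6.85
tool_pos: [492.9, -207.8, 50.3]
eef_rot: [0.691, 0.723, -0.0, -0.0]
contact_force: [-0.1, -0.1, -3.5]
finger_gap: 48.3
finger_force: 43.3
```

Request:
drive_tool:
  moves: [0,2.5,0,0,0,0,40,0,2.5,0,0,0,0,40]

```text
time: 7.05
tool_pos: [496.5, -207.1, 50.1]
eef_rot: [0.691, 0.723, -0.001, -0.001]
contact_force: [-5.7, 2.0, 2.0]
finger_gap: 48.6
finger_force: 43.7
```

Request:
drive_tool:
  moves: [0,2.5,0,0,0,0,40]

```text
time: 7.15
tool_pos: [497.9, -207.5, 50.1]
eef_rot: [0.691, 0.723, -0.002, -0.002]
contact_force: [-7.0, 0.1, 4.2]
finger_gap: 48.9
finger_force: 43.9
```

Request:
drive_tool:
  moves: [0,2.5,0,0,0,0,40]

```text
time: 7.25
tool_pos: [500.3, -207.5, 50.1]
eef_rot: [0.691, 0.723, -0.002, -0.002]
contact_force: [-6.0, 1.0, 3.0]
finger_gap: 48.8
finger_force: 43.8
```

Request:
drive_tool:
  moves: [0,2.5,0,0,0,0,40,0,2.5,0,0,0,0,40]

```text
time: 7.45
tool_pos: [506.3, -207.3, 50.2]
eef_rot: [0.691, 0.723, -0.001, -0.001]
contact_force: [-3.5, 0.9, 0.7]
finger_gap: 48.5
finger_force: 43.7
```

Request:
drive_tool:
  moves: [0,2.5,0,0,0,0,40]

```text
time: 7.55
tool_pos: [509.9, -207.1, 50.3]
eef_rot: [0.691, 0.723, -0.0, -0.0]
contact_force: [-1.5, 0.7, -2.4]
finger_gap: 48.7
finger_force: 43.6
```

Request:
drive_tool:
  moves: [0,2.5,0,0,0,0,40]

```text
time: 7.65
tool_pos: [513.3, -206.8, 50.3]
eef_rot: [0.691, 0.723, 0.0, 0.0]
contact_force: [-0.2, -0.1, -2.6]
finger_gap: 48.6
finger_force: 43.5
```

Request:
drive_tool:
  moves: [0,2,0,0,0,0,40,0,2,0,0,0,0,40]

```text
time: 7.85
tool_pos: [517.9, -206.5, 50.4]
eef_rot: [0.691, 0.723, 0.001, 0.001]
contact_force: [2.0, 0.4, -4.5]
finger_gap: 48.9
finger_force: 43.2
```

Request:
drive_tool:
  moves: [0,2,0,0,0,0,40]

```text
time: 7.95
tool_pos: [519.9, -206.5, 50.4]
eef_rot: [0.691, 0.723, 0.001, 0.001]
contact_force: [1.2, 0.9, -5.0]
finger_gap: 48.9
finger_force: 43.1
```

Request:
drive_tool:
  moves: [0,1.5,0,0,0,0,40]

```text
time: 8.05
tool_pos: [521.3, -206.4, 50.4]
eef_rot: [0.691, 0.723, 0.001, 0.0]
contact_force: [2.9, 0.1, -4.9]
finger_gap: 48.7
finger_force: 43.0
```

Request:
drive_tool:
  moves: [0,1.5,0,0,0,0,40]

```text
time: 8.15
tool_pos: [522.5, -206.4, 50.4]
eef_rot: [0.691, 0.723, 0.0, 0.0]
contact_force: [3.5, 0.5, -5.3]
finger_gap: 48.7
finger_force: 43.0
```

Request:
drive_tool:
  moves: [0,1,0,0,0,0,40]

```text
time: 8.25
tool_pos: [523.4, -206.3, 50.4]
eef_rot: [0.691, 0.723, 0.0, 0.0]
contact_force: [3.1, 0.3, -5.7]
finger_gap: 49.1
finger_force: 43.0
```

Request:
drive_tool:
  moves: [0,1,0,0,0,0,40]

```text
time: 8.35
tool_pos: [524.2, -206.3, 50.4]
eef_rot: [0.691, 0.723, 0.0, 0.0]
contact_force: [3.1, 0.1, -6.4]
finger_gap: 49.0
finger_force: 43.0
```

Request:
drive_tool:
  moves: [0,1,0,0,0,0,40]

```text
time: 8.45
tool_pos: [525.1, -206.3, 50.4]
eef_rot: [0.691, 0.723, 0.0, 0.0]
contact_force: [2.5, 0.8, -5.9]
finger_gap: 48.8
finger_force: 43.0
```

Request:
drive_tool:
  moves: [0,1,0,0,0,0,40]

```text
time: 8.55
tool_pos: [526.0, -206.3, 50.4]
eef_rot: [0.691, 0.723, 0.0, 0.0]
contact_force: [2.7, 0.1, -4.3]
finger_gap: 48.9
finger_force: 43.1
```

Request:
drive_tool:
  moves: [0,1,0,0,0,0,40]

```text
time: 8.65
tool_pos: [526.9, -206.2, 50.3]
eef_rot: [0.691, 0.723, 0.0, 0.0]
contact_force: [2.6, 0.4, -5.0]
finger_gap: 49.1
finger_force: 43.1
```

Request:
drive_tool:
  moves: [0,1,0,0,0,0,40]

```text
time: 8.75
tool_pos: [527.7, -206.2, 50.3]
eef_rot: [0.691, 0.723, -0.0, -0.0]
contact_force: [1.6, 1.4, -4.9]
finger_gap: 48.9
finger_force: 43.1
```

Request:
drive_tool:
  moves: [0,1,0,0,0,0,40]

```text
time: 8.85
tool_pos: [528.4, -205.9, 50.3]
eef_rot: [0.691, 0.723, -0.0, -0.0]
contact_force: [1.8, 2.0, -3.6]
finger_gap: 48.6
finger_force: 43.1
```

Request:
drive_tool:
  moves: [0,1,0,0,0,0,40]

```text
time: 8.95
tool_pos: [529.0, -205.9, 50.3]
eef_rot: [0.691, 0.723, -0.001, -0.001]
contact_force: [-0.8, 2.1, -2.5]
finger_gap: 49.2
finger_force: 43.3
```

Request:
drive_tool:
  moves: [0,1,0,0,0,0,40]

```text
time: 9.05
tool_pos: [529.6, -206.1, 50.2]
eef_rot: [0.691, 0.723, -0.001, -0.001]
contact_force: [-1.9, 0.8, -1.9]
finger_gap: 49.0
finger_force: 43.3
```

Request:
drive_tool:
  moves: [0,1,0,0,0,0,40]

```text
time: 9.15
tool_pos: [530.6, -206.2, 50.1]
eef_rot: [0.691, 0.723, -0.001, -0.001]
contact_force: [-2.3, 0.9, -3.1]
finger_gap: 48.6
finger_force: 43.3
```

Request:
drive_tool:
  moves: [0,1,0,0,0,0,40]

```text
time: 9.25
tool_pos: [531.2, -206.2, 50.0]
eef_rot: [0.691, 0.723, -0.001, -0.001]
contact_force: [-5.5, -0.2, -0.0]
finger_gap: 48.5
finger_force: 43.4
```

Request:
drive_tool:
  moves: [0,1,0,0,0,0,40]

```text
time: 9.35
tool_pos: [531.3, -206.3, 50.0]
eef_rot: [0.691, 0.723, -0.002, -0.002]
contact_force: [-8.0, 0.4, 1.6]
finger_gap: 48.5
finger_force: 43.6
```

Request:
drive_tool:
  moves: [0,1,0,0,0,0,40]

```text
time: 9.45
tool_pos: [531.4, -206.3, 49.9]
eef_rot: [0.691, 0.723, -0.002, -0.002]
contact_force: [-9.8, 0.6, 1.9]
finger_gap: 48.7
finger_force: 43.7
```

Request:
drive_tool:
  moves: [0,1,0,0,0,0,40]

```text
time: 9.55
tool_pos: [531.6, -206.3, 49.7]
eef_rot: [0.691, 0.723, -0.003, -0.003]
contact_force: [-11.9, 1.2, 2.6]
finger_gap: 48.7
finger_force: 43.8
```

Request:
drive_tool:
  moves: [0,0.5,0,0,0,0,40,0,0,0,0,0,0,85,0,0,0,0,0,0,85,0,-3,0,0,0,0,85,0,-2,0,0,0,0,85]

```text
time: 10.05
tool_pos: [531.6, -206.2, 50.5]
eef_rot: [0.691, 0.723, 0.0, 0.0]
contact_force: [-0.2, 0.7, 0.3]
finger_gap: 85.2
finger_force: 0.0
```

Request:
drive_tool:
  moves: [0,0,0,0,0,0,85,0,0,-10,0,0,0,85,0,0,-40,0,0,0,85,0,0,-45,0,0,0,85,0,0,-45,0,0,0,85]

```text
time: 10.55
tool_pos: [531.0, -205.7, 192.4]
eef_rot: [0.691, 0.723, 0.0, -0.0]
contact_force: [1.7, 0.1, -0.3]
finger_gap: 84.8
finger_force: 0.0
```

Request:
drive_tool:
  moves: [30,0,0,0,0,0,85,45,0,0,0,0,0,85,45,5,0,0,0,0,85,45,5,0,0,0,0,85,45,5,0,0,0,0,85]

```text
time: 11.05
tool_pos: [536.6, 6.1, 191.3]
eef_rot: [0.691, 0.723, 0.0, 0.0]
contact_force: [0.8, 0.8, -0.1]
finger_gap: 84.9
finger_force: 0.0
```

Request:
drive_tool:
  moves: [45,10,0,0,0,0,85,45,10,0,0,0,0,85,45,10,0,0,0,0,85,45,6,0,0,0,0,85,40,6,0,0,0,0,85]

```text
time: 11.55
tool_pos: [568.3, 228.8, 191.2]
eef_rot: [0.69, 0.723, 0.0, -0.0]
contact_force: [1.5, -0.3, -0.7]
finger_gap: 85.1
finger_force: 0.0
```

Request:
drive_tool:
  moves: [18,0,0,0,0,0,85,0,0,0,0,0,0,85,0,0,0,0,0,0,85]

```text
time: 11.85
tool_pos: [567.5, 243.1, 190.5]
eef_rot: [0.691, 0.723, -0.0, 0.0]
contact_force: [-0.8, -0.5, 0.3]
finger_gap: 85.1
finger_force: 0.0
```

Run:
```python
from h import *
t=grab_frame("top");s=grab_frame("side")
print(get_obs()["tool_pos"])
a=cv2.resize(t[145:235,220:320,::-1],(400,360),interpolation=cv2.INTER_CUBIC)
b=cv2.resize(s[125:215,230:330,::-1],(400,360),interpolation=cv2.INTER_CUBIC)
cv2.imwrite("pics/e.png",np.hstack([a,b]))
```

```text
[567.87733489 241.851743   190.38960364]
```

View pics/e.png

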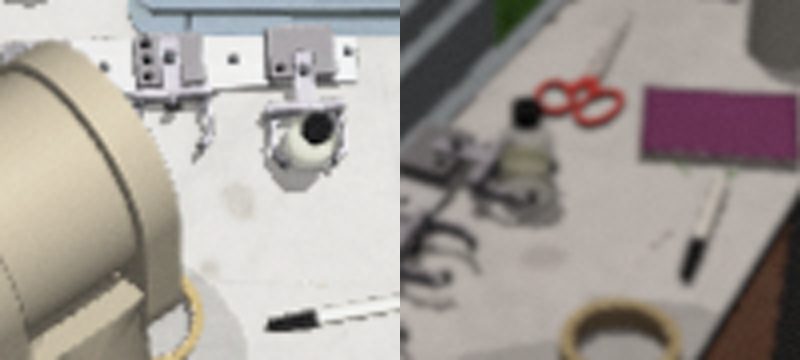

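Clip 1's bottle stands seated between its jaws (cap at crop (317,127)). On to the next.

Request:
drive_tool:
  moves: [3,1,25,0,0,0,85,0,0,45,0,0,0,85,0,0,40,0,0,0,85,0,0,32,0,0,0,85,0,0,0,0,0,0,85]

```text
time: 12.45
tool_pos: [566.7, 244.0, 44.7]
eef_rot: [0.691, 0.722, -0.003, -0.001]
contact_force: [-0.3, -0.1, -0.1]
finger_gap: 85.0
finger_force: 0.0
```

Request:
drive_tool:
  moves: [0,0,0,0,0,0,40,0,0,0,0,0,0,40,0,0,0,0,0,0,40,0,0,0,0,0,0,40,0,0,0,0,0,0,40]

```text
time: 12.95
tool_pos: [569.8, 247.4, 50.7]
eef_rot: [0.691, 0.723, 0.002, 0.001]
contact_force: [-0.1, 0.1, 6.2]
finger_gap: 48.8
finger_force: 40.4
```

Request:
drive_tool:
  moves: [0,0,-25,0,0,0,40,0,0,-40,0,0,0,40,-20,-16,0,0,0,0,40,-36,-22,0,0,0,0,40,-36,-22,0,0,0,0,40]

```text
time: 13.45
tool_pos: [512.4, 151.8, 114.7]
eef_rot: [0.69, 0.723, 0.001, 0.001]
contact_force: [0.7, -0.8, -3.0]
finger_gap: 48.9
finger_force: 42.8
```

Request:
drive_tool:
  moves: [-36,-22,0,0,0,0,40,-36,-22,0,0,0,0,40,-30,-20,0,0,0,0,40,-7,-4,0,0,0,0,40,0,0,0,0,0,0,40]

```text
time: 13.95
tool_pos: [449.7, 39.1, 114.3]
eef_rot: [0.692, 0.722, 0.0, 0.001]
contact_force: [0.9, 0.1, -2.2]
finger_gap: 48.6
finger_force: 42.8
```

Request:
drive_tool:
  moves: [0,0,20,0,0,0,40,0,0,25,0,0,0,40,0,0,12,0,0,0,40,0,0,3,0,0,0,40,0,0,0,0,0,0,40]

```text
time: 14.45
tool_pos: [450.7, 41.8, 53.3]
eef_rot: [0.69, 0.724, 0.0, 0.0]
contact_force: [0.1, -0.6, -2.8]
finger_gap: 48.8
finger_force: 42.7
```

Request:
drive_tool:
  moves: [-1,10,1.5,0,0,0,40,0,12,0,0,0,0,40,0,10,0,0,0,0,40,0,6,0,0,0,0,40,0,4,0,0,0,0,40]

```text
time: 14.95
tool_pos: [492.9, 41.2, 52.0]
eef_rot: [0.691, 0.723, 0.0, 0.0]
contact_force: [0.0, -0.6, -2.7]
finger_gap: 49.0
finger_force: 42.7
```

Request:
drive_tool:
  moves: [0,3,0,0,0,0,40,0,3,0,0,0,0,40]

```text
time: 15.15
tool_pos: [497.8, 41.6, 51.8]
eef_rot: [0.691, 0.723, -0.0, -0.0]
contact_force: [0.7, 0.1, -2.9]
finger_gap: 48.7
finger_force: 42.7
```

Request:
drive_tool:
  moves: [0,2.5,0,0,0,0,40]

```text
time: 15.25
tool_pos: [500.3, 41.8, 51.8]
eef_rot: [0.691, 0.723, -0.0, -0.0]
contact_force: [-0.1, -0.4, -3.2]
finger_gap: 48.6
finger_force: 42.7
```

Request:
drive_tool:
  moves: [0,2.5,0,0,0,0,40]

```text
time: 15.35
tool_pos: [502.8, 42.0, 51.8]
eef_rot: [0.691, 0.723, -0.0, -0.0]
contact_force: [-0.8, 0.4, -2.2]
finger_gap: 48.7
finger_force: 42.7
```

Request:
drive_tool:
  moves: [0,2.5,0,0,0,0,40]

```text
time: 15.45
tool_pos: [504.6, 42.6, 51.8]
eef_rot: [0.69, 0.723, -0.0, -0.001]
contact_force: [-5.4, 4.2, -0.0]
finger_gap: 48.8
finger_force: 42.9
```

Request:
drive_tool:
  moves: [0,2.5,0,0,0,0,40]

```text
time: 15.55
tool_pos: [506.7, 43.2, 51.7]
eef_rot: [0.69, 0.724, -0.0, -0.001]
contact_force: [-3.8, 6.0, -0.5]
finger_gap: 48.5
finger_force: 42.9
```

Request:
drive_tool:
  moves: [0,2.5,0,0,0,0,40]

```text
time: 15.65
tool_pos: [509.1, 43.3, 51.7]
eef_rot: [0.69, 0.724, -0.0, -0.001]
contact_force: [-5.6, 2.8, 0.9]
finger_gap: 49.1
finger_force: 43.0
```

Request:
drive_tool:
  moves: [0,2.5,0,0,0,0,40]

```text
time: 15.75
tool_pos: [511.0, 42.7, 51.6]
eef_rot: [0.69, 0.723, -0.001, -0.001]
contact_force: [-6.1, 1.3, 0.4]
finger_gap: 48.6
finger_force: 43.0
```

Request:
drive_tool:
  moves: [0.7,2.5,0,0,0,0,40]

```text
time: 15.85
tool_pos: [513.4, 43.1, 51.6]
eef_rot: [0.69, 0.723, -0.002, -0.001]
contact_force: [-5.0, 1.0, 0.5]
finger_gap: 48.4
finger_force: 43.0
```

Request:
drive_tool:
  moves: [0,2.5,0,0,0,0,40]

```text
time: 15.95
tool_pos: [516.2, 43.4, 51.6]
eef_rot: [0.69, 0.723, -0.001, -0.001]
contact_force: [-3.9, 1.0, -2.2]
finger_gap: 48.8
finger_force: 42.9
```

Request:
drive_tool:
  moves: [0,2.5,0,0,0,0,40]

```text
time: 16.05
tool_pos: [519.6, 43.5, 51.7]
eef_rot: [0.691, 0.723, -0.001, -0.0]
contact_force: [-3.5, 0.7, -3.4]
finger_gap: 48.7
finger_force: 42.9
```

Request:
drive_tool:
  moves: [0,2,0,0,0,0,40]

```text
time: 16.15
tool_pos: [522.5, 43.7, 51.7]
eef_rot: [0.691, 0.723, 0.0, -0.0]
contact_force: [-1.4, 0.7, -4.6]
finger_gap: 48.8
finger_force: 42.7
```

Request:
drive_tool:
  moves: [0,2,0,0,0,0,40,0,2,0,0,0,0,40]

```text
time: 16.35
tool_pos: [527.2, 43.9, 51.8]
eef_rot: [0.691, 0.723, 0.001, 0.0]
contact_force: [0.7, 1.4, -5.5]
finger_gap: 48.3
finger_force: 42.4
```

Request:
drive_tool:
  moves: [0,2,0,0,0,0,40,0,2,0,0,0,0,40]

```text
time: 16.55
tool_pos: [531.3, 44.1, 51.9]
eef_rot: [0.691, 0.723, 0.001, 0.0]
contact_force: [1.0, 0.9, -6.4]
finger_gap: 48.7
finger_force: 42.4
```

Request:
drive_tool:
  moves: [0,1,0,0,0,0,40,0,1,0,0,0,0,40]

```text
time: 16.75
tool_pos: [532.9, 44.1, 51.9]
eef_rot: [0.691, 0.723, 0.0, 0.0]
contact_force: [1.6, 1.6, -5.1]
finger_gap: 48.9
finger_force: 42.5
```

Request:
drive_tool:
  moves: [0,1,0,0,0,0,40,0,1,0,0,0,0,40]

```text
time: 16.95
tool_pos: [534.7, 44.2, 51.9]
eef_rot: [0.691, 0.723, 0.0, 0.0]
contact_force: [2.9, 1.7, -6.2]
finger_gap: 48.5
finger_force: 42.5
```

Request:
drive_tool:
  moves: [0,1,0,0,0,0,40]

```text
time: 17.05
tool_pos: [535.6, 44.2, 51.9]
eef_rot: [0.691, 0.723, 0.0, 0.0]
contact_force: [2.1, 1.4, -4.6]
finger_gap: 49.1
finger_force: 42.6
```

Request:
drive_tool:
  moves: [0,1,0,0,0,0,40]

```text
time: 17.15
tool_pos: [536.5, 44.4, 51.9]
eef_rot: [0.691, 0.723, 0.0, 0.0]
contact_force: [1.5, 2.1, -3.8]
finger_gap: 48.5
finger_force: 42.6
```

Request:
drive_tool:
  moves: [0,1,0,0,0,0,40]

```text
time: 17.25
tool_pos: [537.2, 44.6, 51.9]
eef_rot: [0.691, 0.723, 0.0, -0.0]
contact_force: [1.5, 3.3, -3.9]
finger_gap: 49.0
finger_force: 42.7
```

Request:
drive_tool:
  moves: [0,1,0,0,0,0,40]

```text
time: 17.35
tool_pos: [538.1, 44.7, 51.9]
eef_rot: [0.691, 0.723, 0.0, -0.0]
contact_force: [1.6, 3.4, -2.4]
finger_gap: 48.5
finger_force: 42.8
```

Request:
drive_tool:
  moves: [0,1,0,0,0,0,40]

```text
time: 17.45
tool_pos: [539.1, 44.7, 51.9]
eef_rot: [0.691, 0.723, 0.0, -0.0]
contact_force: [1.6, 3.3, -1.9]
finger_gap: 48.8
finger_force: 42.8
```

Request:
drive_tool:
  moves: [0,1,0,0,0,0,40]

```text
time: 17.55
tool_pos: [540.1, 44.7, 51.9]
eef_rot: [0.691, 0.723, -0.0, -0.0]
contact_force: [0.7, 4.5, -1.0]
finger_gap: 48.8
finger_force: 42.9
```

Request:
drive_tool:
  moves: [0,1,0,0,0,0,40]

```text
time: 17.65
tool_pos: [541.0, 44.5, 51.8]
eef_rot: [0.691, 0.723, -0.0, -0.0]
contact_force: [-0.4, 3.5, -1.0]
finger_gap: 49.0
finger_force: 42.9
```

Request:
drive_tool:
  moves: [0,1,0,0,0,0,40]

```text
time: 17.75
tool_pos: [541.5, 44.1, 51.7]
eef_rot: [0.691, 0.723, -0.001, -0.0]
contact_force: [-3.0, 3.8, -0.3]
finger_gap: 49.1
finger_force: 43.0
```

Request:
drive_tool:
  moves: [1,1,0,0,0,0,40]

```text
time: 17.85
tool_pos: [541.7, 44.6, 51.6]
eef_rot: [0.691, 0.723, -0.002, -0.0]
contact_force: [-6.1, 0.2, 0.8]
finger_gap: 48.7
finger_force: 43.0
```

Request:
drive_tool:
  moves: [0.5,1,0,0,0,0,40]

```text
time: 17.95
tool_pos: [541.8, 44.7, 51.4]
eef_rot: [0.691, 0.723, -0.003, -0.001]
contact_force: [-7.7, 1.4, 2.3]
finger_gap: 49.0
finger_force: 43.1
```

Request:
drive_tool:
  moves: [0,1,0,0,0,0,40]

```text
time: 18.05
tool_pos: [541.9, 44.6, 51.2]
eef_rot: [0.691, 0.723, -0.003, -0.001]
contact_force: [-11.0, 1.1, 1.6]
finger_gap: 48.7
finger_force: 43.1
```

Request:
drive_tool:
  moves: [0,1,0,0,0,0,40]

```text
time: 18.15
tool_pos: [542.1, 44.5, 51.1]
eef_rot: [0.691, 0.723, -0.004, -0.001]
contact_force: [-12.5, 0.6, 2.7]
finger_gap: 48.8
finger_force: 43.2
```

Solid stop; release and rise, then go to the last bottle at (512.5, 374).

Request:
drive_tool:
  moves: [0,0.5,0,0,0,0,40,0,0,0,0,0,0,85,0,0,0,0,0,0,85,0,-3,0,0,0,0,85,0,-2,0,0,0,0,85]

```text
time: 18.65
tool_pos: [541.9, 45.6, 51.9]
eef_rot: [0.691, 0.723, 0.0, 0.0]
contact_force: [0.2, -0.7, 0.1]
finger_gap: 84.5
finger_force: 0.0
```

Request:
drive_tool:
  moves: [0,0,0,0,0,0,85,0,0,-10,0,0,0,85,0,0,-40,0,0,0,85,0,0,-45,0,0,0,85,0,0,-45,0,0,0,85]

```text
time: 19.15
tool_pos: [541.2, 46.1, 193.9]
eef_rot: [0.691, 0.723, -0.0, -0.0]
contact_force: [1.4, -0.0, 0.4]
finger_gap: 85.2
finger_force: 0.0
```

Request:
drive_tool:
  moves: [30,0,0,0,0,0,85,45,0,0,0,0,0,85,45,-3,0,0,0,0,85,45,-3,0,0,0,0,85,45,-3,0,0,0,0,85]

```text
time: 19.65
tool_pos: [522.8, 256.9, 192.8]
eef_rot: [0.691, 0.723, 0.0, 0.0]
contact_force: [0.8, -0.6, 0.7]
finger_gap: 84.9
finger_force: 0.0
```

Request:
drive_tool:
  moves: [45,-3,0,0,0,0,85,40,-3,0,0,0,0,85,30,0,0,0,0,0,85,0,0,0,0,0,0,85,0,0,0,0,0,0,85]

```text
time: 20.15
tool_pos: [511.4, 370.3, 192.2]
eef_rot: [0.69, 0.724, -0.0, -0.0]
contact_force: [0.2, -0.6, -0.1]
finger_gap: 84.8
finger_force: 0.0
```

Request:
drive_tool:
  moves: [3,1,25,0,0,0,85,0,0,45,0,0,0,85,0,0,40,0,0,0,85,0,0,33,0,0,0,85,0,0,0,0,0,0,85]

```text
time: 20.65
tool_pos: [511.4, 369.3, 45.3]
eef_rot: [0.691, 0.723, -0.004, 0.0]
contact_force: [-1.3, -0.7, 0.5]
finger_gap: 85.0
finger_force: 0.0
```

Request:
drive_tool:
  moves: [0,0,0,0,0,0,40,0,0,0,0,0,0,40,0,0,0,0,0,0,40,0,0,0,0,0,0,40,0,0,0,0,0,0,40]

```text
time: 21.15
tool_pos: [514.0, 373.4, 51.3]
eef_rot: [0.691, 0.723, 0.002, 0.0]
contact_force: [0.6, -0.9, 5.1]
finger_gap: 48.8
finger_force: 40.4
```

Request:
drive_tool:
  moves: [0,0,-25,0,0,0,40,0,0,-42,0,0,0,40,-20,-8,0,0,0,0,40,-40,-12,0,0,0,0,40,-45,-14,0,0,0,0,40]

```text
time: 21.65
tool_pos: [483.7, 266.6, 117.6]
eef_rot: [0.69, 0.724, 0.002, 0.0]
contact_force: [1.3, -1.6, -3.1]
finger_gap: 48.8
finger_force: 42.9
```

Request:
drive_tool:
  moves: [-45,-14,0,0,0,0,40,-45,-14,0,0,0,0,40,-45,-14,0,0,0,0,40,-45,-2,0,0,0,0,40,-45,0,0,0,0,0,40]

```text
time: 22.15
tool_pos: [449.7, 38.0, 117.2]
eef_rot: [0.69, 0.723, 0.001, 0.001]
contact_force: [1.6, -1.0, -3.6]
finger_gap: 48.4
finger_force: 42.9
```

Request:
drive_tool:
  moves: [-45,0,0,0,0,0,40,-45,0,0,0,0,0,40,-35,0,0,0,0,0,40,0,0,0,0,0,0,40,0,0,0,0,0,0,40]

```text
time: 22.65
tool_pos: [455.9, -86.2, 116.8]
eef_rot: [0.692, 0.722, 0.0, 0.001]
contact_force: [-1.2, 1.0, -2.5]
finger_gap: 48.8
finger_force: 42.9
```

Run:
```python
from h import *
t=grab_frame("top");s=grab_frame("side")
print(get_obs()["tool_pos"])
a=cv2.resize(t[145:235,200:300,::-1],(400,360),interpolation=cv2.INTER_CUBIC)
b=cv2.resize(s[145:235,200:300,::-1],(400,360),interpolation=cv2.INTER_CUBIC)
cv2.imwrite("pics/f.png",np.hstack([a,b]))
```

```text
[456.00770003 -84.35949754 116.58331981]
```

View pics/f.png

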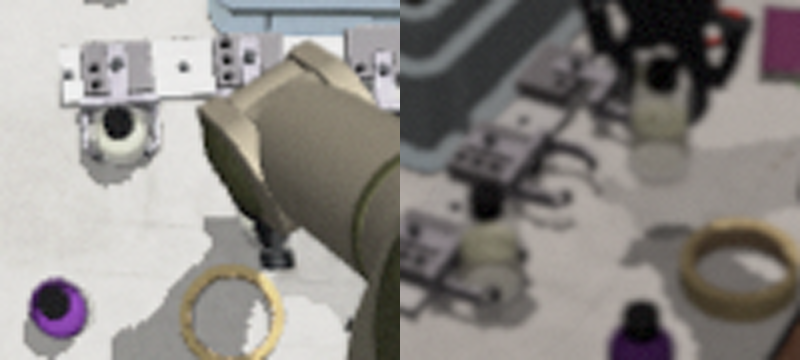

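The two-dot clip's bottle is seated (cap at crop (118,122)); the third bottle hangs upright in front of the middle, three-dot clip.

Request:
drive_tool:
  moves: [-1,0,20,0,0,0,40,0,0,27,0,0,0,40,0,0,13,0,0,0,40,0,0,4,0,0,0,40,0,0,0,0,0,0,40]

```text
time: 23.25
tool_pos: [455.9, -84.7, 51.9]
eef_rot: [0.69, 0.724, -0.0, -0.0]
contact_force: [0.5, 0.3, -2.8]
finger_gap: 48.8
finger_force: 42.8
```

Request:
drive_tool:
  moves: [0,10,0,0,0,0,40,0,12,0,0,0,0,40,0,10,0,0,0,0,40,0,6,0,0,0,0,40,0,3,0,0,0,0,40]

```text
time: 23.75
tool_pos: [497.6, -84.4, 51.9]
eef_rot: [0.691, 0.723, 0.0, 0.0]
contact_force: [0.4, 0.8, -2.6]
finger_gap: 49.1
finger_force: 42.8
```

Request:
drive_tool:
  moves: [0,2.5,0,0,0,0,40,0,2.5,0,0,0,0,40]

```text
time: 23.95
tool_pos: [501.4, -84.2, 51.7]
eef_rot: [0.691, 0.723, -0.0, -0.0]
contact_force: [-0.0, -0.1, -2.4]
finger_gap: 48.7
finger_force: 42.8
```

Request:
drive_tool:
  moves: [0,2.5,0,0,0,0,40]

```text
time: 24.05
tool_pos: [504.0, -84.0, 51.8]
eef_rot: [0.691, 0.723, -0.0, -0.0]
contact_force: [1.0, 0.5, -2.5]
finger_gap: 48.7
finger_force: 42.8
```

Request:
drive_tool:
  moves: [0,2.5,0,0,0,0,40]

```text
time: 24.15
tool_pos: [506.6, -83.8, 51.8]
eef_rot: [0.691, 0.723, -0.0, -0.0]
contact_force: [0.2, 0.4, -3.3]
finger_gap: 48.8
finger_force: 42.8
```

Request:
drive_tool:
  moves: [0,2.5,0,0,0,0,40]

```text
time: 24.25
tool_pos: [509.2, -83.7, 51.8]
eef_rot: [0.691, 0.723, -0.0, -0.0]
contact_force: [0.5, 0.2, -2.8]
finger_gap: 48.6
finger_force: 42.8
```

Request:
drive_tool:
  moves: [0,2.5,0,0,0,0,40]

```text
time: 24.35
tool_pos: [511.5, -83.7, 51.8]
eef_rot: [0.691, 0.723, -0.0, -0.0]
contact_force: [-4.4, 0.1, 0.7]
finger_gap: 48.7
finger_force: 42.9
```

Request:
drive_tool:
  moves: [0,2.5,0,0,0,0,40]

```text
time: 24.45
tool_pos: [512.1, -83.8, 51.6]
eef_rot: [0.691, 0.723, -0.002, -0.001]
contact_force: [-7.3, -0.5, 4.0]
finger_gap: 48.4
finger_force: 43.2
```

Request:
drive_tool:
  moves: [0,2.5,0,0,0,0,40]

```text
time: 24.55
tool_pos: [514.2, -83.8, 51.6]
eef_rot: [0.691, 0.723, -0.002, -0.001]
contact_force: [-7.1, -0.7, 3.0]
finger_gap: 48.6
finger_force: 43.3
```

Request:
drive_tool:
  moves: [0,2.5,0,0,0,0,40]

```text
time: 24.65
tool_pos: [516.8, -83.7, 51.6]
eef_rot: [0.691, 0.723, -0.002, -0.001]
contact_force: [-4.2, -0.1, 1.7]
finger_gap: 48.9
finger_force: 43.3
```

Request:
drive_tool:
  moves: [0,2.5,0,0,0,0,40,0,2.5,0,0,0,0,40]

```text
time: 24.85
tool_pos: [523.2, -83.2, 51.7]
eef_rot: [0.691, 0.723, -0.001, -0.0]
contact_force: [-3.2, 0.2, -1.0]
finger_gap: 48.6
finger_force: 43.1
```

Request:
drive_tool:
  moves: [0,2.5,0,0,0,0,40,0,2.5,0,0,0,0,40]

```text
time: 25.05
tool_pos: [529.9, -82.7, 51.8]
eef_rot: [0.691, 0.723, 0.0, 0.0]
contact_force: [0.4, -0.2, -4.4]
finger_gap: 48.9
finger_force: 42.7
```

Request:
drive_tool:
  moves: [0,2,0,0,0,0,40,0,2,0,0,0,0,40]

```text
time: 25.25
tool_pos: [534.2, -82.5, 51.8]
eef_rot: [0.691, 0.723, 0.001, 0.0]
contact_force: [1.0, 0.5, -5.8]
finger_gap: 48.6
finger_force: 42.5
```

Request:
drive_tool:
  moves: [0,2,0,0,0,0,40,0,2,0,0,0,0,40]

```text
time: 25.45
tool_pos: [538.0, -82.3, 51.9]
eef_rot: [0.691, 0.723, 0.001, 0.0]
contact_force: [2.2, 0.0, -5.6]
finger_gap: 48.2
finger_force: 42.5
```

Request:
drive_tool:
  moves: [0,1,0,0,0,0,40,0,1,0,0,0,0,40]

```text
time: 25.65
tool_pos: [539.6, -82.2, 51.9]
eef_rot: [0.691, 0.723, 0.0, 0.0]
contact_force: [2.8, 0.8, -6.1]
finger_gap: 49.1
finger_force: 42.5
```

Request:
drive_tool:
  moves: [0,1,0,0,0,0,40,0,1,0,0,0,0,40]

```text
time: 25.85
tool_pos: [541.3, -82.2, 51.8]
eef_rot: [0.691, 0.723, 0.0, 0.0]
contact_force: [2.8, 1.3, -6.1]
finger_gap: 48.7
finger_force: 42.6
```

Request:
drive_tool:
  moves: [0,1,0,0,0,0,40]

```text
time: 25.95
tool_pos: [542.2, -82.2, 51.9]
eef_rot: [0.691, 0.723, -0.0, 0.0]
contact_force: [3.7, 0.6, -6.0]
finger_gap: 49.0
finger_force: 42.6
```

Request:
drive_tool:
  moves: [0,1,0,0,0,0,40]

```text
time: 26.05
tool_pos: [543.1, -82.2, 51.9]
eef_rot: [0.691, 0.723, -0.0, 0.0]
contact_force: [2.4, -0.8, -5.4]
finger_gap: 48.5
finger_force: 42.6
```

Request:
drive_tool:
  moves: [0,1,0,0,0,0,40]

```text
time: 26.15
tool_pos: [543.8, -82.2, 51.8]
eef_rot: [0.691, 0.723, -0.0, -0.0]
contact_force: [1.4, 0.5, -2.9]
finger_gap: 48.8
finger_force: 42.6
```

Request:
drive_tool:
  moves: [0,1,0,0,0,0,40]

```text
time: 26.25
tool_pos: [544.2, -82.3, 51.7]
eef_rot: [0.691, 0.723, -0.001, -0.0]
contact_force: [-1.1, -0.8, -1.8]
finger_gap: 48.8
finger_force: 42.9
```

Request:
drive_tool:
  moves: [0,1,0,0,0,0,40]

```text
time: 26.35
tool_pos: [545.0, -82.3, 51.7]
eef_rot: [0.691, 0.723, -0.001, -0.001]
contact_force: [-1.9, 0.2, -0.6]
finger_gap: 48.9
finger_force: 42.9
```

Request:
drive_tool:
  moves: [0,1,0,0,0,0,40]

```text
time: 26.45
tool_pos: [546.1, -82.2, 51.7]
eef_rot: [0.691, 0.723, -0.001, -0.0]
contact_force: [-1.9, -0.1, -0.9]
finger_gap: 48.6
finger_force: 42.9
```

Request:
drive_tool:
  moves: [0,1,0,0,0,0,40]

```text
time: 26.55
tool_pos: [546.4, -82.3, 51.6]
eef_rot: [0.691, 0.723, -0.001, -0.001]
contact_force: [-7.4, 1.0, 1.8]
finger_gap: 48.8
finger_force: 43.1
```

Request:
drive_tool:
  moves: [0,1,0,0,0,0,40]

```text
time: 26.65
tool_pos: [546.6, -82.3, 51.5]
eef_rot: [0.691, 0.723, -0.002, -0.001]
contact_force: [-8.3, -0.6, 2.6]
finger_gap: 48.7
finger_force: 43.2
```

Request:
drive_tool:
  moves: [0,1,0,0,0,0,40]

```text
time: 26.75
tool_pos: [546.7, -82.3, 51.3]
eef_rot: [0.691, 0.723, -0.003, -0.002]
contact_force: [-11.3, -0.3, 3.1]
finger_gap: 48.9
finger_force: 43.3
```

Request:
drive_tool:
  moves: [0,1,0,0,0,0,40]

```text
time: 26.85
tool_pos: [546.8, -82.3, 51.2]
eef_rot: [0.691, 0.723, -0.003, -0.002]
contact_force: [-13.5, 0.6, 3.9]
finger_gap: 48.7
finger_force: 43.4
```

Request:
drive_tool:
  moves: [0,0,0,0,0,0,85,0,0,0,0,0,0,85,0,0,0,0,0,0,85,0,-3,0,0,0,0,85,0,-2,0,0,0,0,85]

```text
time: 27.35
tool_pos: [546.1, -82.0, 51.9]
eef_rot: [0.691, 0.723, 0.0, 0.0]
contact_force: [0.2, -0.1, 0.4]
finger_gap: 85.3
finger_force: 0.0
```

Request:
drive_tool:
  moves: [0,0,0,0,0,0,85,0,0,-10,0,0,0,85,0,0,-40,0,0,0,85,0,0,-45,0,0,0,85,0,0,-45,0,0,0,85]

```text
time: 27.85
tool_pos: [545.6, -81.7, 193.9]
eef_rot: [0.69, 0.723, -0.0, -0.001]
contact_force: [1.0, -0.9, 0.4]
finger_gap: 85.2
finger_force: 0.0
```

Request:
drive_tool:
  moves: [-30,0,-20,0,0,0,85,-45,0,-10,0,0,0,85,-45,0,0,0,0,0,85,-45,0,0,0,0,0,85,-45,0,0,0,0,0,85]

```text
time: 28.35
tool_pos: [555.4, -293.6, 223.0]
eef_rot: [0.691, 0.723, 0.0, 0.0]
contact_force: [1.0, 0.1, -0.3]
finger_gap: 84.8
finger_force: 0.0
```

Request:
drive_tool:
  moves: [-45,0,0,0,0,0,85,-45,0,0,0,0,0,85,-30,0,0,0,0,0,85,0,0,0,0,0,0,85,0,0,0,0,0,0,85]

```text
time: 28.85
tool_pos: [560.8, -411.8, 222.0]
eef_rot: [0.691, 0.723, 0.0, -0.0]
contact_force: [0.0, 0.8, 0.6]
finger_gap: 85.2
finger_force: 0.0
```

Run:
```python
from h import *
t=grab_frame("top");s=grab_frame("side")
print(get_obs()["tool_pos"])
a=cv2.resize(t[145:235,210:310,::-1],(400,360),interpolation=cv2.INTER_CUBIC)
b=cv2.resize(s[135:235,190:301,::-1],(400,360),interpolation=cv2.INTER_CUBIC)
cv2.imwrite("pics/g.png",np.hstack([a,b]))
```

```text
[ 561.49982659 -410.0181959   222.35939268]
```

View pics/g.png

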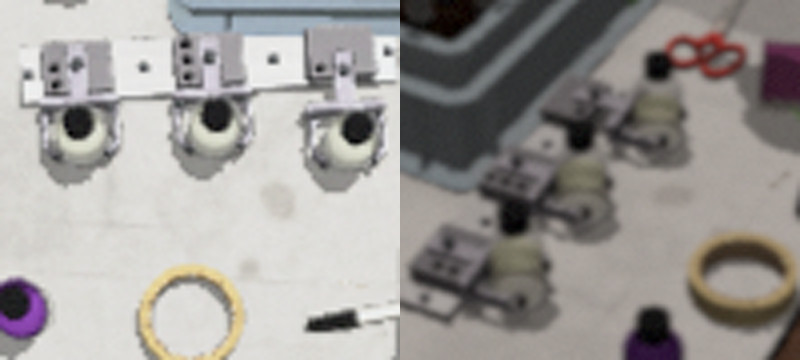

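All three bottles stand upright behind their jaws (caps at crop (78,123), (216,114), (357,126)), and the arm is clear.

```bash
python3 -c "from bench import *; print(finish_job())"
```

```text
the job is handed in; nothing more can be done
None
```

All three clear bottles are upright and fully home in clips one, two and three, filled in that order and each let go before the next. The highest push I read was about 13.5 N, and the job was handed in at about 29 s with the arm clear; `finish_job()` returned no verdict.

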